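Put the pickling crocks back together

ROBOT

A 6-joint arm with a two-finger parallel gripper is mounted at the origin on a cart in front of the work surface, level with it; the furniture and walls round the work are solid. World frame = base frame: x ahead of the robot, y to its left, z up, the work surface at z = 0. Lengths are in m, angles in degrees, forces in N, time in s.
With the tool pointing down it reaches from about 0.35 to 0.875 m from the base axis. Payload 4.2 kg.
Tool frame: the origin (TCP) lies on the front face of the gripper's body, between the roots of the fingers; the fingertips stand 70 mm ahead of it and the grasp point (between the pads) lies 51 mm ahead of it (r.nose_length is the distance from the TCP to the fingertips, in m); z points along the fingers, y is the direction in which the jaws open and shut (so a half turn about z gives the same grasp; the last joint's range is limited). The gripper opens to 87 mm and grips with 3 to 60 N. Pads are 19 mm wide; open, the fingers measure 117 mm over their backs; the gripper's body (75 mm by 190 mm) begins 51 mm behind the grasp point.
Start: joints at [79.504, 22.042, 0.453, 0, -68.411, -14.817], TCP at [0.267, 0.565, 0.292] pointing down, gripper open.
Joint ranges: [-179.83, 179.83], [-69.29, 118.12], [-61.27, 80.66], [-181.25, 117.63], [-171.15, -9.14], [-177.46, 177.46]. Speed limits (degrees/s): [159.86, 159.86, 180, 180, 180, 180].

INTERFACE

Orientations are given as a 3x3 rotation matrix whose columns are the frame's x, y, z axes.
In Python, from station import telemetry, capture, order, r gives the robot as it stands.
- The arm moves only by the tool drive_tool, never from a script. Its argument "series" is a list of rows, each a list of 4 numbers: the shift along the tool's x, y, z as a fraction of full scale, then the turn about the tool's z as a fraction of full scale. In form: [[dx, dy, dz, turn], ...]. A call has 1 to 10 rows; each row is the pose to reach, as a shift and turn from the pose commanded when the call began, along the tool's axes at that moment; what a row does not reach only later rows make up. Full scale, the value 1, is 0.12 m for a shift and 2 rad for a turn. A row lasts 1/8 s, in which the tool goes at most 62.5 mm and 10.7 degrees, less where a joint would pass 70% of its speed; a pose out of reach is approached as far as the arm can. A call with a number of a shift or a turn outside -1 to 1 is refused whole. A call with a gripper value outside its range is refused whole. "fingers" is the finger opening in mm, from 0 to 87, set as the call begins (left out, the last holds). The fingers move at their own pace and stop on an object; the grip force is fixed at half the most. Time passes only in rows, so rows that repeat a pose let the fingers close. It gives the time, the measured TCP pose, the force and the opening at its end, in the units of the state.
- telemetry.sense(): the state, without advancing time (a new reading comes with each control period).
- capture(name): name is "side" or "top"; returns a dict with "color" (400x640x3 uint8, blue, green, red), "fx", "fy", "cx", "cy" (pixels), "eye" and "attitude" of the camera in the world. Camera axes: x right, y up, looking along -z (the intrinsics and any distortion apply to the point x, -y, -z); pixel columns grow to the right and rows downward; lengths in m; the calibration is good to about 2 mm. A picture is of the moment at which its call begins. There is no depth.
- order.finish_job(): hands the job in, once; it reports no verdict.
The state is a dict: "time_s": time; "joints": joint angles; "joint_velocities": joint speeds; "effort": joint torques, N m; "tcp_pos": TCP position; "ee_rot": TCP orientation; "wrist_force": force on the tool from outside, world axes, zero at the start; "moment": the same for the moment, N m; "gripper_width": opening from 0.0 (shut) to 1.0 (fully open).
Only numpy, scipy, OpenCV 4.12 (cv2) and the standard library are available. Lean on these libraries where they do the work, as an engineer would, in place of code of your own. Each camera call takes 0.05 s, during which the arm holds its last target. There are 200 camera calls.

TASK

The two pickling crocks are washed and dry: put each back together for storage, with its own pressing weight (the wide one for the large blue-rimmed crock, the narrow one for the small brown-rimmed crock) lying flat on the bottom inside, knob up, and then the lid of its own colour seated fully down on the rim. Set the stoneware down gently rather than dropping it, keep the crocks upright, and leave the salt drum, the pickle jar and the scissors where they are.

Things in the scene. Friction and masses are not known exactly. Their poses are not given: they have to be found in the camera images.
- crock_large: large pickling crock: round open stoneware pot, cream below with dark blue glazed shoulder and rim and two small dark blue ears that stand out 14 mm at the sides; 134 mm across, mouth 114 mm across with straight walls inside, 88 mm high, inner floor 12 mm above its underside. Origin: centre of its underside; z up. Stands empty and loose on the worktop, 1.9 kg.
- crock_small: small pickling crock: round open stoneware pot, cream below with brown glazed shoulder and rim and two small brown ears that stand out 14 mm at the sides; 108 mm across, mouth 90 mm across with straight walls inside, 76 mm high, inner floor 10 mm above its underside. Origin: centre of its underside; z up. Stands empty and loose on the worktop, 1.3 kg.
- weight_large: large pressing weight: unglazed sand-coloured stoneware all over, a thick disc 94 mm across and 20 mm thick at its edge, shoulder rising to 28 mm, with a round grip knob 25 mm in diameter in the middle; 60 mm high overall, the knob's straight grip part from 38 to 56 mm up. Origin: centre of its underside; z up along the knob. It stands knob up on the worktop, loose, about 0.34 kg.
- weight_small: small pressing weight: unglazed sand-coloured stoneware all over, a thick disc 72 mm across and 14 mm thick at its edge, shoulder rising to 22 mm, with a round grip knob 23 mm in diameter in the middle; 52 mm high overall, the knob's straight grip part from 32 to 48 mm up. Origin: centre of its underside; z up along the knob. It stands knob up on the worktop, loose, about 0.2 kg.
- lid_large: large lid: dark blue glazed disc with a knob, flange 134 mm across; under the flange is a pale plug, 100 mm across and tapering to 92 mm at its lower end, that goes 9 mm down into the mouth of its crock until the flange lies on the rim. Low dome to 22 mm, knob 26 mm in diameter with straight grip part from 32 to 50 mm up, 54 mm high overall. Origin: centre of the plug's underside (9 mm below the flange); z up along the knob. Lies plug down on the worktop, loose, about 0.3 kg.
- lid_small: small lid: brown glazed disc with a knob, flange 108 mm across; under the flange is a pale plug, 76 mm across and tapering to 68 mm at its lower end, that goes 9 mm down into the mouth of its crock until the flange lies on the rim. Low dome to 22 mm, knob 24 mm in diameter with straight grip part from 32 to 50 mm up, 54 mm high overall. Origin: centre of the plug's underside (9 mm below the flange); z up along the knob. Lies plug down on the worktop, loose, about 0.2 kg.
- salt_drum: salt drum, white and green round carton 80 mm across, 142 mm high, standing behind the work under the front edge of the wall cabinet (its front at x = 0.62 m, handles to 0.59, underside 0.44 m above the worktop, for y above -0.14: arms pass in front of it, nearer the robot); origin at the centre of its underside. A bystander.
- pickle_jar: pickle jar with a grey screw lid, 91 mm across, 137 mm high, standing behind the work; origin at the centre of its underside. A bystander.
- scissors: scissors with blue handles lying flat behind the work, 199 mm long, 87 mm wide, 9 mm high; origin near their middle, y along their length. A bystander.
There are look-alikes about, which are no part of the job. What is shaped like the weight_small but pink or red is not meant.

How it is judged (in metres and radians):
At the end, for the whole second after the job is handed in: In each crock its own weight lies flat on the floor (height within 4 mm, 14 mm off centre, tilt 0.08 rad) and its own lid is seated on the rim (height within 3 mm, 10 mm off centre, tilt 0.05 rad); crocks upright; all released and at rest (z of weight_large in the frame of crock_large between 0.008 and 0.016 m and horizontal distance between weight_large and crock_large below 0.014 m and angle between each of weight_large, weight_small's own z axis and vertical below 0.08 rad and z of lid_large in the frame of crock_large between 0.076 and 0.082 m and horizontal distance between lid_large and crock_large below 0.01 m and angle between each of lid_large, crock_large, lid_small, crock_small's own z axis and vertical below 0.05 rad and linear speed of each of weight_large, lid_large, crock_large, weight_small, lid_small, crock_small below 0.02 m/s and z of weight_small in the frame of crock_small between 0.006 and 0.014 m and horizontal distance between weight_small and crock_small below 0.014 m and z of lid_small in the frame of crock_small between 0.064 and 0.07 m and horizontal distance between lid_small and crock_small below 0.01 m); the robot touches nothing.
It fails at once if a weight is dropped into a crock (faster than 0.7 m/s, about 25 mm of free fall) ((horizontal distance between weight_large and crock_large below 0.06 m and z of weight_large in the frame of crock_large below 0.075 m and linear speed of weight_large above 0.7 m/s) or (horizontal distance between weight_large and crock_small below 0.06 m and z of weight_large in the frame of crock_small below 0.075 m and linear speed of weight_large above 0.7 m/s) or (horizontal distance between weight_small and crock_large below 0.06 m and z of weight_small in the frame of crock_large below 0.075 m and linear speed of weight_small above 0.7 m/s) or (horizontal distance between weight_small and crock_small below 0.06 m and z of weight_small in the frame of crock_small below 0.075 m and linear speed of weight_small above 0.7 m/s)).
It fails at once if a lid is dropped onto a crock (faster than 0.7 m/s) ((horizontal distance between lid_large and crock_large below 0.06 m and z of lid_large in the frame of crock_large below 0.12 m and linear speed of lid_large above 0.7 m/s) or (horizontal distance between lid_large and crock_small below 0.06 m and z of lid_large in the frame of crock_small below 0.12 m and linear speed of lid_large above 0.7 m/s) or (horizontal distance between lid_small and crock_large below 0.06 m and z of lid_small in the frame of crock_large below 0.12 m and linear speed of lid_small above 0.7 m/s) or (horizontal distance between lid_small and crock_small below 0.06 m and z of lid_small in the frame of crock_small below 0.12 m and linear speed of lid_small above 0.7 m/s)).
It fails at once if a crock is tipped by more than 15 degrees (angle between any of crock_large, crock_small's own z axis and vertical above 0.26 rad).
It fails at once if the salt drum, the pickle jar or the scissors are shifted by more than 30 mm (distance of any of salt_drum, pickle_jar, scissors from where it was at the start of the episode above 0.03 m).
It also fails if it takes over 118 s, if anything falls off the work surface, if the arm or the gripper's body presses on something with over 40 N, if the wrist force passes 120 N, or if a joint passes its speed limit or range.

## Working session

There is one attempt and no reset: what is moved stays moved. The work goes in short steps, Python scripts to look and compute and a tool call to move; the robot and the scene stay as the last step left them, time stands still between calls to the robot, and variables do not carry over. Pictures are saved under pics/ and viewed, about 12 in all and at most 16, crops included, and the job is handed in when it is done.

Besides the shell and the picture viewer there is one more tool, called as name(argument=value, ...) on one line, values as JSON. drive_tool: Moves the arm, as the interface text tells. Shift numbers are shares of 0.12 m and turn numbers shares of 2 rad, none past 1 either way. Its arguments: {"type":"object","properties":{"series":{"type":"array","items":{"type":"array","items":{"type":"number","minimum":-1,"maximum":1}}},"fingers":{"type":"number"}},"required":["series"]}

```bash
ls; mkdir -p pics; python3 - <<'E'
from station import telemetry, capture, order, r
import cv2,numpy as np
s=telemetry.sense();print(s)
for n in("side","top"):
    c=capture(n);cv2.imwrite(f"pics/{n}0.png",c["color"])
    print(n,{k:v for k,v in c.items() if k!="color"})
E
```

```text
pics
{'time_s': 0.0, 'joints': array([ 7.95039237e+01,  2.20898168e+01,  3.80644507e-01, -2.87501751e-02,
       -6.84126526e+01, -1.48171543e+01]), 'joint_velocities': array([-0.18492736, -0.0587552 , -0.08681458, -0.04986696,  0.02912975,
       -0.03141324]), 'effort': array([ 6.71819525e-04, -3.90657628e+01,  1.87404174e+01,  4.22005087e+00,
        1.10372464e-02, -1.85159856e-04]), 'tcp_pos': array([0.26700812, 0.56459287, 0.29117593]), 'ee_rot': array([[ 9.03904717e-01, -4.27733032e-01, -8.46107831e-04],
       [-4.27733859e-01, -9.03902497e-01, -2.00562666e-03],
       [ 9.30737907e-05,  2.17480436e-03, -9.99997631e-01]]), 'wrist_force': array([ 0.10115048,  0.02889439, -0.12293103]), 'moment': array([-0.00801528, -0.00227805,  0.02157093]), 'gripper_width': 1.0014486330211272}
side {'fx': 458.8219333457777, 'fy': 458.8219333457777, 'cx': 312.4347359615085, 'cy': 200.32203326602178, 'eye': array([ 0.52035631, -1.30847197,  0.70409072]), 'attitude': array([[ 0.99987014,  0.01602814, -0.00167307],
       [-0.00879679,  0.45586114, -0.89000744],
       [-0.01350248,  0.88990658,  0.45594294]])}
top {'fx': 373.06165764610216, 'fy': 373.06165764610216, 'cx': 319.9800083287939, 'cy': 198.52202582325322, 'eye': array([ 0.307978  , -0.02988169,  1.30446722]), 'attitude': array([[-0.0303607 ,  0.98171417, -0.18792424],
       [-0.99928827, -0.03402272, -0.01629111],
       [-0.0223869 ,  0.18729588,  0.98204841]])}
```

View pics/top0.png

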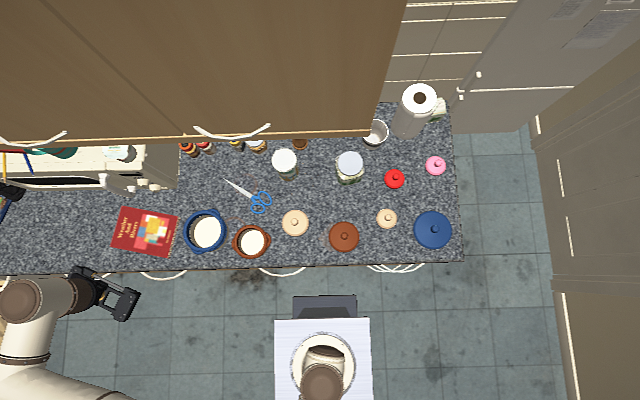

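View pics/side0.png

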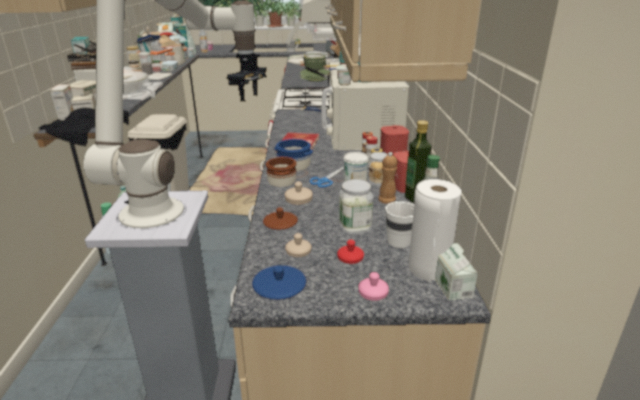

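Candidates in the top view are:
- **Weights:** large is sand-coloured at (295,222), small is sand-coloured at (387,218). The look-alikes are red (395,178) and pink (436,165).
- **Lids:** brown at (343,236), blue at (433,229).
- **Crocks:** blue at (205,231), brown at (252,240).

Next I measure these and check one crop.

```bash
cat > h.py <<'E'
from station import telemetry, capture, order, r
import cv2,numpy as np
def ray(c,uv,z):
    d=c["attitude"]@np.array([(uv[0]-c["cx"])/c["fx"],-(uv[1]-c["cy"])/c["fy"],-1.])
    return c["eye"]+d*(z-c["eye"][2])/d[2]
def proj(c,p):
    q=c["attitude"].T@(np.asarray(p)-c["eye"]); return np.array([c["cx"]+c["fx"]*q[0]/-q[2],c["cy"]+c["fy"]*q[1]/q[2]])
def hsvmask(c,col):
    H=cv2.cvtColor(c["color"],cv2.COLOR_BGR2HSV)
    lo,hi={"blue":((100,120,40),(125,255,255)),"brown":((3,110,40),(14,255,200)),"sand":((8,40,120),(22,130,255))}[col]
    return cv2.inRange(H,lo,hi)
def blobs(c,col,amin=60):
    cs,_=cv2.findContours(hsvmask(c,col),cv2.RETR_EXTERNAL,cv2.CHAIN_APPROX_NONE)
    return [k for k in cs if cv2.contourArea(k)>amin]
def circ(c,k,z):
    """hull contour cast on plane z -> least-squares circle"""
    P=np.array([ray(c,p[0],z)[:2] for p in cv2.convexHull(k)])
    A=np.c_[2*P,np.ones(len(P))]; s=np.linalg.lstsq(A,(P**2).sum(1),rcond=None)[0]
    return s[:2],np.sqrt(s[2]+s[:2]@s[:2])
E
python3 - <<'E'
from h import *
c=capture("top")
for u,v in((205,231),(188,231),(252,256),(295,222),(295,230),(387,224),(343,245),(433,240)):
    print((u,v),cv2.cvtColor(c["color"],cv2.COLOR_BGR2HSV)[v,u])
for n in("top","side"):
    c=capture(n)
    for col in("blue","brown","sand"):
        for k in blobs(c,col):
            x,y,w,h=cv2.boundingRect(k)
            if n=="top" and not(195<y+h/2<260) : continue
            p,R=circ(c,k,.015); print(n,col,(x,y,w,h),cv2.contourArea(k),p.round(4),R.round(4))
c=capture("top")
cv2.imwrite("pics/crop.png",cv2.resize(c["color"][150:265,180:460],None,fx=2.8,fy=2.8,interpolation=cv2.INTER_CUBIC))
E
```

```text
(205, 231) [ 26  14 254]
(188, 231) [109 229  39]
(252, 256) [ 10 169 166]
(295, 222) [ 23  48 255]
(295, 230) [ 21  55 249]
(387, 224) [ 20  60 247]
(343, 245) [ 10 159 164]
(433, 240) [109 140 148]
top blue (413, 211, 39, 38) 1092.5 [ 0.4329 -0.3906] 0.0653
top blue (183, 209, 44, 45) 1422.0 [0.455  0.3976] 0.0765
top blue (250, 191, 22, 23) 309.0 [0.5489 0.2026] 0.0401
top brown (231, 225, 40, 34) 938.5 [0.4133 0.235 ] 0.0617
top brown (329, 222, 30, 30) 692.5 [ 0.4193 -0.085 ] 0.0525
top sand (282, 210, 27, 26) 536.0 [0.4731 0.0816] 0.0469
top sand (376, 209, 21, 20) 306.0 [ 0.4773 -0.2361] 0.0356
side blue (253, 266, 52, 33) 1239.5 [ 0.4366 -0.3961] 0.0634
side blue (276, 141, 36, 16) 403.0 [0.4468 0.5254] 0.0881
side brown (263, 208, 34, 21) 434.0 [ 0.4215 -0.0807] 0.0562
side brown (266, 157, 30, 19) 407.5 [0.4035 0.3344] 0.0794
side brown (381, 126, 29, 69) 1070.5 [0.867  0.4374] 0.3238
side brown (271, 13, 9, 13) 76.0 [-2.5017  5.7326] 2.6365
side sand (285, 233, 27, 24) 395.5 [ 0.478  -0.2308] 0.0502
side sand (285, 181, 28, 24) 407.0 [0.4658 0.098 ] 0.0732
side sand (267, 
[... 561 characters left out ...]
78
side sand (127, 62, 16, 10) 72.0 [-0.8477  2.3814] 0.1591
side sand (191, 57, 96, 73) 4710.0 [0.1575 1.7848] 0.8718
side sand (486, 53, 48, 25) 136.0 [1.9409 2.2764] 0.4132
side sand (149, 35, 38, 22) 350.0 [-1.0709  3.5301] 0.6173
side sand (0, 29, 96, 341) 15498.5 [-6.19   -0.6284] 5.9821
side sand (125, 20, 18, 42) 199.0 [1.3912 5.2116] 3.3536
side sand (142, 5, 37, 30) 281.0 [-6.6266  5.3715] 5.2807
side sand (233, 0, 407, 400) 64503.5 [2.5565 4.5348] 5.484
side sand (336, 0, 149, 84) 10095.0 [2.9751 5.3651] 3.7412
side sand (327, 0, 19, 31) 128.5 [16.1711  6.8389] 15.3984
side sand (130, 0, 16, 21) 79.5 [-6.7686  7.0507] 4.5678
side sand (0, 0, 97, 78) 2094.0 [-6.0458  5.4632] 5.1702
```

View pics/crop.png

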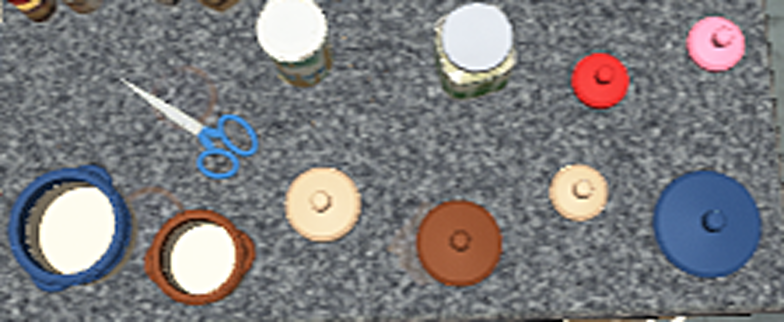

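The crop confirms the choices: both weights are sand-coloured at crop (322,203) and (579,191), and the red and pink ones are look-alikes. Next I fit the crock mouths, using the inner hole of the rim ring on the rim plane.

```bash
python3 - <<'E'
from h import *
c=capture("top")
for col,z,box in(("blue",.088,(160,190,235,265)),("brown",.076,(225,215,280,265))):
    m=hsvmask(c,col); q=np.zeros_like(m); q[box[1]:box[3],box[0]:box[2]]=m[box[1]:box[3],box[0]:box[2]]
    cs,h=cv2.findContours(q,cv2.RETR_CCOMP,cv2.CHAIN_APPROX_NONE)
    for k,hh in zip(cs,h[0]):
        if cv2.contourArea(k)>100:
            p,R=circ(c,k,z); print(col,"hole" if hh[3]>=0 else "outer",p.round(4),R.round(4),cv2.boundingRect(k))
s=capture("side")
for nm,p in(("wl",(.473,.082,.06)),("ws",(.477,-.236,.052)),("ls",(.419,-.085,.054)),("ll",(.433,-.391,.054))):
    print(nm,"knob top predicted: top",proj(c,p).round(1),"side",proj(s,p).round(1))
cv2.imwrite("pics/s1.png",cv2.resize(s["color"][125:305,240:390],None,fx=3.3,fy=3.3,interpolation=cv2.INTER_CUBIC))
E
```

```text
blue outer [0.4469 0.373 ] 0.0724 (183, 209, 44, 45)
blue hole [0.4458 0.3741] 0.0581 (186, 213, 37, 36)
brown outer [0.4083 0.2224] 0.0587 (231, 225, 40, 34)
brown hole [0.4079 0.2245] 0.0471 (236, 227, 29, 29)
wl knob top predicted: top [293.5 220.8] side [297.2 182.4]
ws knob top predicted: top [387.8 216.8] side [296.3 234.1]
ls knob top predicted: top [343.8 235.4] side [278.2 207.7]
ll knob top predicted: top [435.3 228.2] side [276.7 267. ]
```

View pics/s1.png

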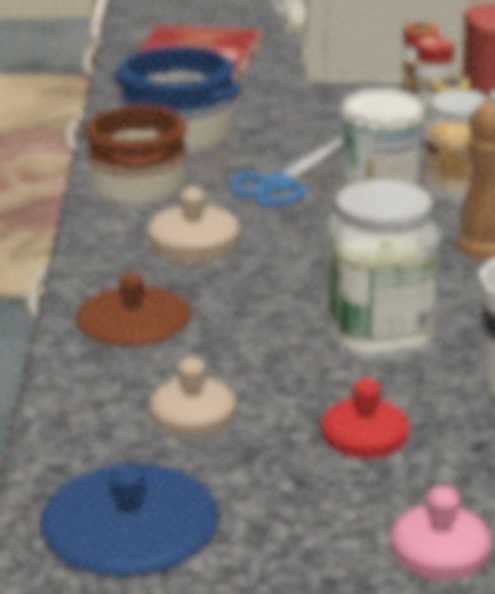

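The side crop agrees with the top estimates to within about 1–4 mm in x: knob tops are at crop (192,188), (190,358), (131,274) and (127,467). The crocks are at (0.446,0.374) and (0.408,0.224). I now move toward the large weight.

drive_tool(series=[[0.25, 0.23, 0, 0.043], [0.5, 0.45, 0, 0.086], [0.75, 0.68, 0, 0.129], [1, 0.9, 0, 0.172], [1, 0.9, 0, 0.172]], fingers=60)

```text
time_s: 1.02
tcp_pos: [0.3301, 0.4139, 0.2928]
ee_rot: [[0.705, -0.709, 0.0], [-0.709, -0.705, 0.0], [-0.0, -0.0, -1.0]]
wrist_force: [-0.6, 1.2, -0.0]
gripper_width: 0.695
```

drive_tool(series=[[0.25, 0.1, 0, 0], [0.5, 0.2, 0, 0], [0.75, 0.3, 0, 0], [1, 0.4, 0, 0]])

```text
time_s: 1.52
tcp_pos: [0.3807, 0.2972, 0.2924]
ee_rot: [[0.708, -0.706, 0.0], [-0.706, -0.708, 0.001], [-0.0, -0.001, -1.0]]
wrist_force: [0.7, 0.2, -0.6]
gripper_width: 0.691
```

drive_tool(series=[[0.25, 0.1, 0, 0], [0.5, 0.2, 0, 0], [0.75, 0.3, 0, 0], [1, 0.4, 0, 0], [1, 0.4, 0, 0], [1, 0.4, 0, 0], [1, 0.4, 0, 0]])

```text
time_s: 2.4
tcp_pos: [0.4311, 0.1794, 0.2923]
ee_rot: [[0.708, -0.706, 0.0], [-0.706, -0.708, 0.0], [-0.0, -0.0, -1.0]]
wrist_force: [0.9, -0.2, -0.4]
gripper_width: 0.688
```

drive_tool(series=[[0.2, 0.08, 0.15, 0], [0.41, 0.16, 0.35, 0], [0.62, 0.24, 0.55, 0], [0.823, 0.324, 0.8, 0], [0.823, 0.324, 0.9, 0], [0.823, 0.324, 0.9, 0], [0.823, 0.324, 0.9, 0]])

```text
time_s: 3.28
tcp_pos: [0.474, 0.0822, 0.1853]
ee_rot: [[0.708, -0.706, 0.002], [-0.706, -0.708, 0.001], [0.001, -0.002, -1.0]]
wrist_force: [-0.2, -0.2, -0.2]
gripper_width: 0.69
```

```bash
python3 - <<'E'
from h import *
t=telemetry.sense();print(t["tcp_pos"],t["joints"].round(0))
a=capture("top")["color"][170:270,240:350];b=capture("side")["color"][140:240,240:350]
cv2.imwrite("pics/g1.png",cv2.resize(np.hstack([a,b]),None,fx=3.5,fy=3.5,interpolation=cv2.INTER_CUBIC))
E
```

```text
[0.4740487  0.08223607 0.18527605] [ 29.  15. -28.   0. -47.  16.]
```

View pics/g1.png

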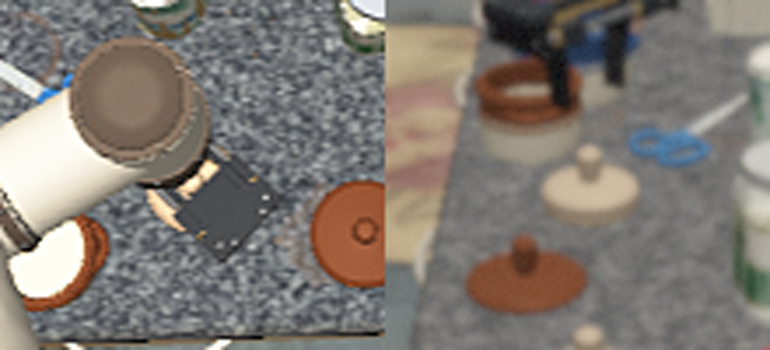

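In the side half of the picture, the fingers straddle the knob: tips at x≈560 and 615, knob at 590. I descend and grip.

drive_tool(series=[[0, 0, 0.2, 0], [0, 0, 0.4, 0], [0, 0, 0.55, 0], [0, 0, 0.68, 0], [0, 0, 0.725, 0], [0, 0, 0.725, 0], [0, 0, 0.725, 0]])

```text
time_s: 4.25
tcp_pos: [0.474, 0.0814, 0.098]
ee_rot: [[0.707, -0.707, 0.002], [-0.707, -0.707, 0.001], [0.001, -0.002, -1.0]]
wrist_force: [0.6, 0.1, 0.3]
gripper_width: 0.692
```

drive_tool(series=[[0, 0, 0, 0], [0, 0, 0, 0], [0, 0, 0, 0], [0, 0, 0, 0], [0, 0, 0, 0], [0, 0, 0, 0]], fingers=0)

```text
time_s: 5.0
tcp_pos: [0.474, 0.0811, 0.0981]
ee_rot: [[0.707, -0.707, 0.001], [-0.707, -0.707, 0.0], [0.001, -0.001, -1.0]]
wrist_force: [-0.9, -0.7, 6.6]
gripper_width: 0.273
```

drive_tool(series=[[0, 0, -0.1, 0], [0, 0, -0.3, 0], [0, 0, -0.5, 0], [0, 0, -0.75, 0], [0, 0, -0.95, 0], [0, 0, -1, 0]])

```text
time_s: 5.75
tcp_pos: [0.4736, 0.0812, 0.2186]
ee_rot: [[0.707, -0.708, 0.002], [-0.708, -0.707, 0.002], [0.0, -0.003, -1.0]]
wrist_force: [0.3, 0.2, -3.0]
gripper_width: 0.268
```

drive_tool(series=[[-0.08, -0.07, -0.05, 0], [-0.24, -0.2, -0.1, 0], [-0.42, -0.35, -0.15, 0], [-0.6, -0.5, -0.2, 0], [-0.78, -0.65, -0.2, 0], [-0.944, -0.781, -0.2, 0]])

```text
time_s: 6.5
tcp_pos: [0.4589, 0.2289, 0.24]
ee_rot: [[0.707, -0.707, -0.002], [-0.707, -0.707, -0.001], [-0.001, 0.003, -1.0]]
wrist_force: [0.0, 0.0, -3.5]
gripper_width: 0.271
```

drive_tool(series=[[-0.16, -0.13, 0, 0], [-0.35, -0.29, 0, 0], [-0.55, -0.45, 0, 0], [-0.75, -0.62, 0, 0], [-0.88, -0.73, 0, 0], [-0.944, -0.781, 0, 0], [-0.944, -0.781, 0, 0], [-0.944, -0.781, 0, 0], [-0.944, -0.781, 0, 0]])

```text
time_s: 7.62
tcp_pos: [0.4461, 0.373, 0.2414]
ee_rot: [[0.706, -0.708, -0.0], [-0.708, -0.706, -0.0], [0.0, 0.0, -1.0]]
wrist_force: [-0.1, 0.1, -3.4]
gripper_width: 0.274
```

```bash
python3 - <<'E'
from h import *
t=telemetry.sense();print(t["tcp_pos"],t["joints"].round(0),t["wrist_force"].round(1),t["gripper_width"])
p=t["tcp_pos"]-[0,0,.098]
T=capture("top");S=capture("side")
print(proj(S,p)-[230,60],proj(T,p)-[160,170])
a=T["color"][170:270,160:270];b=S["color"][85:185,240:350]
print("weight base in side crop",(proj(S,p)-[240,85])*3.5+[385,0],"rim c",(proj(S,[.446,.374,.088])-[240,85])*3.5+[385,0])
cv2.imwrite("pics/g2.png",cv2.resize(np.hstack([a,b]),None,fx=3.5,fy=3.5,interpolation=cv2.INTER_CUBIC))
E
```

```text
[0.44611686 0.37298499 0.2414353 ] [ 56.  20. -10.  -0. -60. -11.] [-0.1  0.1 -3.4] 0.27408897851617764
[61.10411436 70.55904643] [38.84614743 58.91833401]
weight base in side crop [563.86440026 159.4566625 ] rim c [565.52589258 207.18691192]
```

View pics/g2.png

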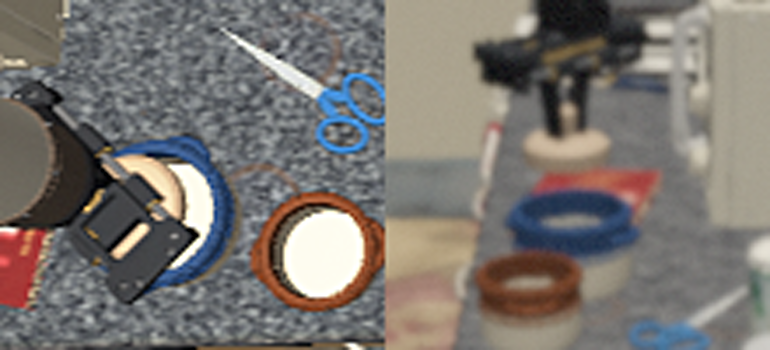

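The weight hangs level over the crock. In the side half, the weight is at x≈567 and the rim at 573, so about 2–3 mm off, which is within clearance. I lower it.

drive_tool(series=[[0, -0.014, 0.1, 0], [0, -0.014, 0.3, 0], [0, -0.014, 0.5, 0], [0, -0.014, 0.65, 0], [0, -0.014, 0.75, 0], [0, -0.014, 0.85, 0], [0, -0.014, 0.94, 0], [0, -0.014, 1, 0], [0, -0.014, 1, 0]])

```text
time_s: 8.85
tcp_pos: [0.4471, 0.3748, 0.1208]
ee_rot: [[0.707, -0.707, -0.001], [-0.707, -0.707, -0.001], [0.0, 0.001, -1.0]]
wrist_force: [1.1, -0.2, -3.0]
gripper_width: 0.267
```

drive_tool(series=[[0, 0, 0.03, 0], [0, 0, 0.06, 0], [0, 0, 0.085, 0], [0, 0, 0.09, 0], [0, 0, 0.09, 0]])

```text
time_s: 9.48
tcp_pos: [0.4472, 0.3751, 0.1105]
ee_rot: [[0.707, -0.707, 0.0], [-0.707, -0.707, 0.0], [0.0, -0.0, -1.0]]
wrist_force: [0.0, -0.1, -2.5]
gripper_width: 0.272
```

drive_tool(series=[[0, 0, 0.012, 0], [0, 0, 0.02, 0], [0, 0, 0.02, 0]])

```text
time_s: 9.85
tcp_pos: [0.4473, 0.3752, 0.1101]
ee_rot: [[0.707, -0.707, 0.001], [-0.707, -0.707, 0.0], [0.0, -0.001, -1.0]]
wrist_force: [-3.8, -1.8, 7.7]
gripper_width: 0.271
```

drive_tool(series=[[0, 0, 0, 0], [0, 0, 0, 0], [0, 0, 0, 0], [0, 0, 0, 0]], fingers=48)

```text
time_s: 10.35
tcp_pos: [0.4482, 0.3763, 0.1092]
ee_rot: [[0.707, -0.707, 0.003], [-0.707, -0.707, 0.003], [-0.0, -0.004, -1.0]]
wrist_force: [1.5, 1.9, 6.3]
gripper_width: 0.533
```

drive_tool(series=[[0, 0, -0.1, 0], [0, 0, -0.3, 0], [0, 0, -0.55, 0], [0, 0, -0.8, 0], [0, 0, -1, 0]])

```text
time_s: 10.98
tcp_pos: [0.4464, 0.3742, 0.2288]
ee_rot: [[0.707, -0.708, -0.002], [-0.708, -0.707, -0.001], [-0.0, 0.002, -1.0]]
wrist_force: [0.3, 0.2, -0.1]
gripper_width: 0.551
```

drive_tool(series=[[0.15, 0.13, 0, 0], [0.4, 0.36, 0, 0], [0.68, 0.61, 0, 0], [0.945, 0.853, 0, 0]])

```text
time_s: 11.48
tcp_pos: [0.4533, 0.2191, 0.2264]
ee_rot: [[0.706, -0.708, -0.004], [-0.708, -0.706, -0.003], [-0.001, 0.005, -1.0]]
wrist_force: [0.2, -0.2, -0.3]
gripper_width: 0.555
```

drive_tool(series=[[0.25, 0.22, 0, 0], [0.48, 0.43, 0, 0], [0.72, 0.65, 0, 0], [0.945, 0.853, 0, 0]])

```text
time_s: 11.98
tcp_pos: [0.4605, 0.0671, 0.2266]
ee_rot: [[0.706, -0.708, -0.005], [-0.708, -0.706, -0.001], [-0.002, 0.004, -1.0]]
wrist_force: [0.3, -0.2, 0.6]
gripper_width: 0.55
```

drive_tool(series=[[0.25, 0.22, 0, 0], [0.48, 0.43, 0, 0], [0.72, 0.65, 0, 0], [0.945, 0.853, 0, 0]])

```text
time_s: 12.48
tcp_pos: [0.4679, -0.0848, 0.2265]
ee_rot: [[0.706, -0.708, -0.005], [-0.708, -0.706, 0.0], [-0.003, 0.003, -1.0]]
wrist_force: [0.1, 0.4, -0.6]
gripper_width: 0.554
```

drive_tool(series=[[0.25, 0.22, 0, 0], [0.48, 0.43, 0, 0], [0.7, 0.63, 0, 0], [0.88, 0.79, 0, 0], [0.945, 0.853, 0, 0], [0.945, 0.853, 0, 0], [0.945, 0.853, 0, 0], [0.945, 0.853, 0, 0]], fingers=60)

```text
time_s: 13.48
tcp_pos: [0.478, -0.2345, 0.2281]
ee_rot: [[0.708, -0.707, -0.0], [-0.707, -0.708, 0.0], [-0.0, -0.0, -1.0]]
wrist_force: [-0.2, -0.6, 0.2]
gripper_width: 0.691
```

```bash
python3 - <<'E'
from h import *
t=telemetry.sense();print(t["tcp_pos"],t["joints"].round(0),t["wrist_force"].round(1))
T=capture("top");S=capture("side")
a=T["color"][195:265,170:280];b=S["color"][130:250,240:350]
f=lambda q:cv2.resize(q,None,fx=3.5,fy=3.5,interpolation=cv2.INTER_CUBIC)
A,B=f(a),f(b);A=cv2.copyMakeBorder(A,0,B.shape[0]-A.shape[0],0,0,0)
cv2.imwrite("pics/g3.png",np.hstack([A,B]))
print((proj(T,(.447,.375,.072))-[170,195])*3.5)
E
```

```text
[ 0.47803829 -0.23445525  0.22809959] [ -9.  16. -18.  -0. -56.  54.] [-0.2 -0.6  0.2]
[124.49277383 125.90835696]
```

View pics/g3.png

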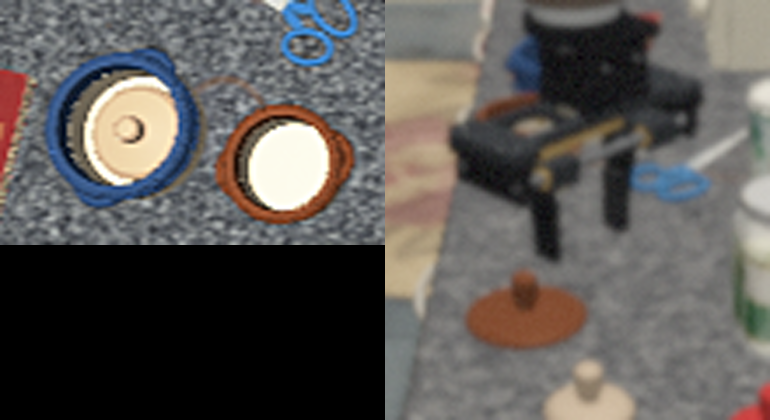

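The large weight lies inside the blue crock with its knob at (127,127) against an expected (124.5,126), so about 3 mm off at most. The gripper is above the small weight. I descend and grip a bit higher on the knob.

drive_tool(series=[[0.009, 0.009, 0.2, 0], [0.009, 0.009, 0.45, 0], [0.009, 0.009, 0.7, 0], [0.009, 0.009, 0.9, 0], [0.009, 0.009, 1, 0]])

```text
time_s: 14.2
tcp_pos: [0.4778, -0.2363, 0.1069]
ee_rot: [[0.707, -0.707, -0.002], [-0.707, -0.707, 0.0], [-0.002, 0.001, -1.0]]
wrist_force: [-0.8, -0.0, 0.5]
gripper_width: 0.697
```

drive_tool(series=[[0, 0, 0.05, 0], [0, 0, 0.1, 0], [0, 0, 0.11, 0], [0, 0, 0.11, 0], [0, 0, 0.11, 0]])

```text
time_s: 14.82
tcp_pos: [0.4784, -0.2368, 0.0953]
ee_rot: [[0.707, -0.707, 0.001], [-0.707, -0.707, -0.0], [0.001, -0.001, -1.0]]
wrist_force: [-0.3, 0.7, -0.2]
gripper_width: 0.694
```

drive_tool(series=[[0, 0, 0, 0], [0, 0, 0, 0], [0, 0, 0, 0], [0, 0, 0, 0], [0, 0, 0, 0], [0, 0, 0, 0]], fingers=0)

```text
time_s: 15.58
tcp_pos: [0.4782, -0.2368, 0.0949]
ee_rot: [[0.707, -0.707, 0.0], [-0.707, -0.707, -0.0], [0.0, -0.0, -1.0]]
wrist_force: [0.4, 0.5, 0.8]
gripper_width: 0.25
```

drive_tool(series=[[0, 0, -0.1, 0], [0, 0, -0.3, 0], [0, 0, -0.5, 0], [0, 0, -0.75, 0], [0, 0, -0.95, 0], [0, 0, -1, 0], [0, 0, -1, 0]])

```text
time_s: 16.45
tcp_pos: [0.4778, -0.2366, 0.2147]
ee_rot: [[0.707, -0.708, -0.0], [-0.708, -0.707, 0.0], [-0.0, -0.0, -1.0]]
wrist_force: [-0.3, 0.1, -2.1]
gripper_width: 0.249
```

drive_tool(series=[[-0.1, -0.07, -0.05, 0], [-0.3, -0.22, -0.1, 0], [-0.54, -0.4, -0.1, 0], [-0.779, -0.576, -0.1, 0]])

```text
time_s: 16.95
tcp_pos: [0.4601, -0.1203, 0.2262]
ee_rot: [[0.707, -0.707, -0.002], [-0.707, -0.707, 0.0], [-0.001, 0.001, -1.0]]
wrist_force: [1.4, -0.1, -1.6]
gripper_width: 0.25
```

drive_tool(series=[[-0.2, -0.15, 0, 0], [-0.4, -0.29, 0, 0], [-0.59, -0.44, 0, 0], [-0.779, -0.576, 0, 0]])

```text
time_s: 17.45
tcp_pos: [0.4428, -0.0055, 0.2263]
ee_rot: [[0.707, -0.707, -0.002], [-0.707, -0.707, -0.0], [-0.001, 0.001, -1.0]]
wrist_force: [0.2, 0.4, -1.5]
gripper_width: 0.248
```

drive_tool(series=[[-0.2, -0.15, 0, 0], [-0.4, -0.29, 0, 0], [-0.59, -0.44, 0, 0], [-0.779, -0.576, 0, 0]])

```text
time_s: 17.95
tcp_pos: [0.4255, 0.1093, 0.2263]
ee_rot: [[0.707, -0.707, -0.001], [-0.707, -0.707, -0.001], [-0.0, 0.002, -1.0]]
wrist_force: [-0.2, 0.6, -2.0]
gripper_width: 0.247
```

drive_tool(series=[[-0.2, -0.15, 0, 0], [-0.4, -0.29, 0, 0], [-0.59, -0.44, 0, 0], [-0.72, -0.53, 0, 0], [-0.779, -0.576, 0, 0], [-0.779, -0.576, 0, 0], [-0.779, -0.576, 0, 0], [-0.779, -0.576, 0, 0]])

```text
time_s: 18.95
tcp_pos: [0.4095, 0.2224, 0.2268]
ee_rot: [[0.706, -0.708, -0.0], [-0.708, -0.706, -0.0], [0.0, 0.0, -1.0]]
wrist_force: [-0.7, -0.2, -1.1]
gripper_width: 0.252
```

```bash
python3 - <<'E'
from h import *
t=telemetry.sense();print(t["tcp_pos"],t["joints"].round(0),t["wrist_force"].round(1))
p=t["tcp_pos"]-[0,0,.095]
T=capture("top");S=capture("side")
a=T["color"][170:270,190:300];b=S["color"][105:205,220:330]
print("weight base",(proj(S,p)-[220,105])*3.5+[385,0],"rim c",(proj(S,[.409,.2235,.076])-[220,105])*3.5+[385,0])
cv2.imwrite("pics/g4.png",cv2.resize(np.hstack([a,b]),None,fx=3.5,fy=3.5,interpolation=cv2.INTER_CUBIC))
E
```

```text
[0.40947803 0.22244616 0.22684339] [ 49.  10. -27.  -0. -53.  -4.] [-0.7 -0.2 -1.1]
weight base [593.16563698 148.76539902] rim c [595.2713213  199.64007349]
```

View pics/g4.png

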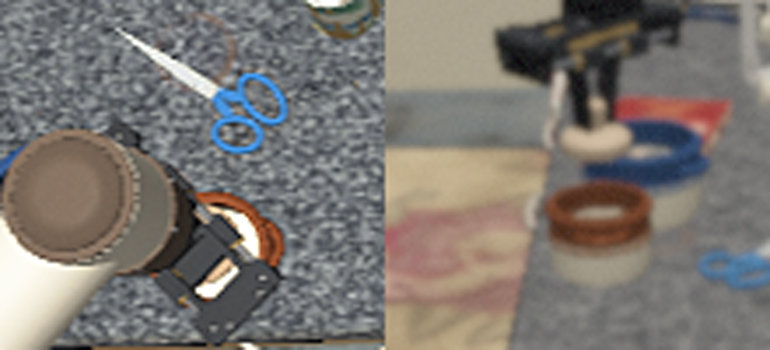

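The small weight (x≈597) is centred over the brown crock (x≈600). I lower it.

drive_tool(series=[[-0.006, -0.006, 0.12, 0], [-0.006, -0.006, 0.32, 0], [-0.006, -0.006, 0.52, 0], [-0.006, -0.006, 0.68, 0], [-0.006, -0.006, 0.8, 0], [-0.006, -0.006, 0.9, 0], [-0.006, -0.006, 0.97, 0], [-0.006, -0.006, 1, 0], [-0.006, -0.006, 1, 0]])

```text
time_s: 20.18
tcp_pos: [0.4095, 0.2242, 0.1068]
ee_rot: [[0.707, -0.707, 0.0], [-0.707, -0.707, -0.0], [0.0, -0.0, -1.0]]
wrist_force: [0.1, -0.2, -1.9]
gripper_width: 0.248
```

drive_tool(series=[[0, 0, 0.01, 0], [0, 0, 0.02, 0], [0, 0, 0.025, 0], [0, 0, 0.025, 0]])

```text
time_s: 20.68
tcp_pos: [0.4096, 0.2243, 0.1048]
ee_rot: [[0.707, -0.707, 0.001], [-0.707, -0.707, 0.0], [0.0, -0.001, -1.0]]
wrist_force: [-2.6, -0.5, 4.8]
gripper_width: 0.252
```

drive_tool(series=[[0, 0, 0, 0], [0, 0, 0, 0], [0, 0, 0, 0], [0, 0, 0, 0]], fingers=46)

```text
time_s: 21.18
tcp_pos: [0.4095, 0.2242, 0.1038]
ee_rot: [[0.707, -0.707, -0.0], [-0.707, -0.707, -0.0], [0.0, 0.0, -1.0]]
wrist_force: [0.3, 0.3, 0.1]
gripper_width: 0.516
```

drive_tool(series=[[0, 0, -0.1, 0], [0, 0, -0.3, 0], [0, 0, -0.55, 0], [0, 0, -0.8, 0], [0, 0, -1, 0], [0, 0, -1, 0]])

```text
time_s: 21.92
tcp_pos: [0.4101, 0.2249, 0.2263]
ee_rot: [[0.707, -0.707, 0.004], [-0.707, -0.707, 0.004], [-0.0, -0.006, -1.0]]
wrist_force: [0.5, -0.3, 0.7]
gripper_width: 0.526
```

drive_tool(series=[[0.15, 0.14, 0, 0], [0.4, 0.38, 0, 0], [0.68, 0.64, 0, 0], [0.94, 0.883, 0, 0]], fingers=60)

```text
time_s: 22.42
tcp_pos: [0.4135, 0.0679, 0.2231]
ee_rot: [[0.707, -0.707, -0.002], [-0.707, -0.707, -0.001], [-0.001, 0.002, -1.0]]
wrist_force: [1.3, 0.4, -0.3]
gripper_width: 0.689
```

drive_tool(series=[[0.25, 0.23, 0, 0], [0.48, 0.45, 0, 0], [0.7, 0.66, 0, 0], [0.88, 0.83, 0, 0], [0.94, 0.883, 0, 0], [0.94, 0.883, 0, 0], [0.94, 0.883, 0, 0], [0.94, 0.883, 0, 0]])

```text
time_s: 23.42
tcp_pos: [0.419, -0.0845, 0.2239]
ee_rot: [[0.708, -0.706, 0.0], [-0.706, -0.708, 0.0], [-0.0, -0.0, -1.0]]
wrist_force: [-0.1, -0.7, -0.4]
gripper_width: 0.689
```

```bash
python3 - <<'E'
from h import *
t=telemetry.sense();print(t["tcp_pos"],t["joints"].round(0),t["wrist_force"].round(1))
T=capture("top");S=capture("side")
a=T["color"][195:265,170:280];b=S["color"][130:250,240:350]
f=lambda q:cv2.resize(q,None,fx=3.5,fy=3.5,interpolation=cv2.INTER_CUBIC)
A,B=f(a),f(b);A=cv2.copyMakeBorder(A,0,B.shape[0]-A.shape[0],0,0,0)
cv2.imwrite("pics/g5.png",np.hstack([A,B]))
print((proj(T,(.447,.375,.072))-[170,195])*3.5,(proj(T,(.409,.224,.062))-[170,195])*3.5)
for col,z,box in(("blue",.088,(160,190,235,265)),("brown",.076,(225,215,280,265))):
    m=hsvmask(T,col); q=np.zeros_like(m); q[box[1]:box[3],box[0]:box[2]]=m[box[1]:box[3],box[0]:box[2]]
    cs,h=cv2.findContours(q,cv2.RETR_CCOMP,cv2.CHAIN_APPROX_NONE)
    for k,hh in zip(cs,h[0]):
        if cv2.contourArea(k)>100: print(col,hh[3]>=0,*circ(T,k,z))
E
```

```text
[ 0.41902655 -0.08452114  0.22385724] [ 11.   7. -32.  -0. -52.  35.] [-0.1 -0.7 -0.4]
[124.49277383 125.90835696] [284.47989421 161.63835551]
blue False [0.44689647 0.37297356] 0.0724182676492256
blue True [0.4459719  0.37435295] 0.05798228507383615
brown False [0.40683966 0.22838957] 0.05585073664662321
```

View pics/g5.png

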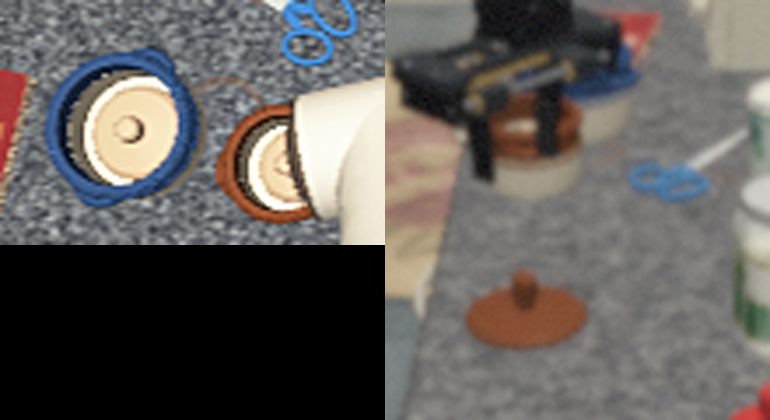

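Both weights are in their crocks. At the brown lid, the fingers' midpoint is at x≈515 and the knob at 524, so I shift about +3 mm in x while descending.

drive_tool(series=[[0.018, -0.018, 0.2, 0], [0.018, -0.018, 0.45, 0], [0.018, -0.018, 0.7, 0], [0.018, -0.018, 0.9, 0], [0.018, -0.018, 1, 0]])

```text
time_s: 24.15
tcp_pos: [0.4217, -0.085, 0.1028]
ee_rot: [[0.707, -0.707, -0.002], [-0.707, -0.707, -0.0], [-0.001, 0.001, -1.0]]
wrist_force: [-0.3, 0.4, 1.1]
gripper_width: 0.69
```

drive_tool(series=[[0, 0, 0.05, 0], [0, 0, 0.075, 0], [0, 0, 0.075, 0], [0, 0, 0.075, 0], [0, 0, 0.075, 0]])

```text
time_s: 24.78
tcp_pos: [0.4222, -0.0852, 0.0952]
ee_rot: [[0.707, -0.707, 0.001], [-0.707, -0.707, 0.0], [0.001, -0.001, -1.0]]
wrist_force: [-0.1, 1.0, 0.6]
gripper_width: 0.691
```

drive_tool(series=[[0, 0, 0, 0], [0, 0, 0, 0], [0, 0, 0, 0], [0, 0, 0, 0], [0, 0, 0, 0], [0, 0, 0, 0]], fingers=0)

```text
time_s: 25.52
tcp_pos: [0.4218, -0.0853, 0.0948]
ee_rot: [[0.707, -0.707, -0.001], [-0.707, -0.707, -0.0], [-0.0, 0.001, -1.0]]
wrist_force: [-0.2, -0.4, 0.7]
gripper_width: 0.265
```

drive_tool(series=[[0, 0, -0.1, 0], [0, 0, -0.3, 0], [0, 0, -0.5, 0], [0, 0, -0.75, 0], [0, 0, -0.95, 0], [0, 0, -1, 0], [0, 0, -1, 0]])

```text
time_s: 26.4
tcp_pos: [0.4216, -0.0851, 0.2147]
ee_rot: [[0.707, -0.708, -0.0], [-0.708, -0.707, 0.0], [-0.0, -0.0, -1.0]]
wrist_force: [0.2, 1.4, -2.5]
gripper_width: 0.257
```

drive_tool(series=[[-0.09, -0.08, -0.05, 0], [-0.25, -0.23, -0.1, 0], [-0.45, -0.41, -0.15, 0], [-0.7, -0.65, -0.15, 0], [-0.947, -0.872, -0.15, 0]])

```text
time_s: 27.02
tcp_pos: [0.4151, 0.0709, 0.2324]
ee_rot: [[0.707, -0.707, -0.001], [-0.707, -0.707, -0.001], [-0.0, 0.001, -1.0]]
wrist_force: [1.5, -1.1, -2.3]
gripper_width: 0.261
```

drive_tool(series=[[-0.23, -0.21, 0, 0], [-0.46, -0.42, 0, 0], [-0.67, -0.62, 0, 0], [-0.83, -0.77, 0, 0], [-0.92, -0.85, 0, 0], [-0.947, -0.872, 0, 0], [-0.947, -0.872, 0, 0], [-0.947, -0.872, 0, 0], [-0.947, -0.872, 0, 0]])

```text
time_s: 28.15
tcp_pos: [0.4095, 0.2228, 0.2329]
ee_rot: [[0.706, -0.708, -0.0], [-0.708, -0.706, 0.0], [-0.0, 0.0, -1.0]]
wrist_force: [-0.1, -0.7, -2.5]
gripper_width: 0.264
```

```bash
python3 - <<'E'
from h import *
t=telemetry.sense();print(t["tcp_pos"],t["joints"].round(0),t["wrist_force"].round(1))
p=t["tcp_pos"]-[0,0,.095]
T=capture("top");S=capture("side")
a=T["color"][170:270,190:300];b=S["color"][90:190,220:330]
print("flange",(proj(S,p+[0,0,.011])-[220,90])*3.5+[385,0],"rim c",(proj(S,[.409,.2235,.076])-[220,90])*3.5+[385,0])
cv2.imwrite("pics/g6.png",cv2.resize(np.hstack([a,b]),None,fx=3.5,fy=3.5,interpolation=cv2.INTER_CUBIC))
E
```

```text
[0.40946874 0.22283722 0.23292678] [ 49.  10. -26.  -0. -54.  -4.] [-0.1 -0.7 -2.5]
flange [592.39250968 185.12793456] rim c [595.2713213  252.14007349]
```

View pics/g6.png

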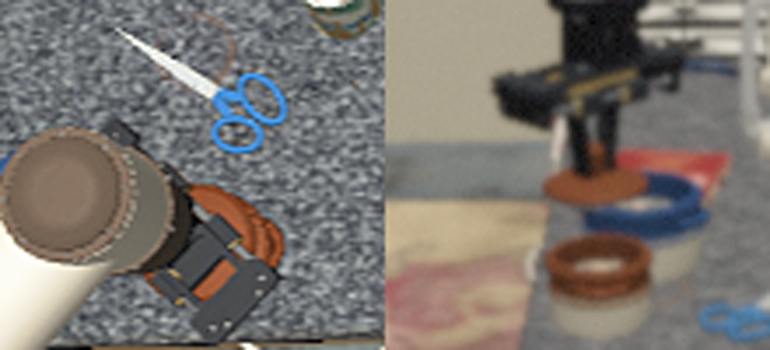

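The lid flange centre is at x≈595.5 and the rim at 599, a difference of 3.5 px against a predicted 2.9. It is aligned, so I lower it gently.

drive_tool(series=[[-0.005, -0.005, 0.1, 0], [-0.005, -0.005, 0.24, 0], [-0.005, -0.005, 0.36, 0], [-0.005, -0.005, 0.45, 0], [-0.005, -0.005, 0.51, 0], [-0.005, -0.005, 0.55, 0], [-0.005, -0.005, 0.58, 0], [-0.005, -0.005, 0.59, 0], [-0.005, -0.005, 0.6, 0], [-0.005, -0.005, 0.6, 0]])

```text
time_s: 29.5
tcp_pos: [0.4096, 0.2244, 0.1618]
ee_rot: [[0.707, -0.707, 0.001], [-0.707, -0.707, 0.0], [0.0, -0.001, -1.0]]
wrist_force: [-2.0, -0.5, 4.1]
gripper_width: 0.262
```

Seated: contact is at the expected height (TCP z 0.162). I release, lift and go to the blue lid.

drive_tool(series=[[0, 0, 0, 0], [0, 0, 0, 0], [0, 0, 0, 0], [0, 0, 0, 0]], fingers=50)

```text
time_s: 30.0
tcp_pos: [0.4095, 0.2244, 0.1608]
ee_rot: [[0.707, -0.707, 0.0], [-0.707, -0.707, 0.0], [0.0, -0.0, -1.0]]
wrist_force: [0.5, -0.0, -0.8]
gripper_width: 0.555
```

drive_tool(series=[[0, 0, -0.1, 0], [0, 0, -0.3, 0], [0, 0, -0.5, 0], [0, 0, -0.65, 0], [0, 0, -0.7, 0], [0, 0, -0.7, 0]])

```text
time_s: 30.75
tcp_pos: [0.4094, 0.2243, 0.2452]
ee_rot: [[0.707, -0.707, 0.0], [-0.707, -0.707, 0.001], [-0.0, -0.001, -1.0]]
wrist_force: [0.3, 0.3, -0.4]
gripper_width: 0.573
```

drive_tool(series=[[0.15, 0.14, 0, 0], [0.4, 0.37, 0, 0], [0.68, 0.62, 0, 0], [0.947, 0.869, 0, 0]], fingers=60)

```text
time_s: 31.25
tcp_pos: [0.4155, 0.0688, 0.244]
ee_rot: [[0.707, -0.707, -0.002], [-0.707, -0.707, -0.001], [-0.001, 0.002, -1.0]]
wrist_force: [1.3, -0.6, -0.8]
gripper_width: 0.685
```

drive_tool(series=[[0.25, 0.23, 0, 0], [0.48, 0.44, 0, 0], [0.72, 0.66, 0, 0], [0.947, 0.869, 0, 0]])

```text
time_s: 31.75
tcp_pos: [0.422, -0.0852, 0.244]
ee_rot: [[0.707, -0.708, -0.002], [-0.708, -0.707, -0.0], [-0.001, 0.001, -1.0]]
wrist_force: [1.4, 0.2, -0.2]
gripper_width: 0.689
```

drive_tool(series=[[0.25, 0.23, 0, 0], [0.48, 0.44, 0, 0], [0.72, 0.66, 0, 0], [0.947, 0.869, 0, 0]])

```text
time_s: 32.25
tcp_pos: [0.4286, -0.2392, 0.2438]
ee_rot: [[0.707, -0.708, -0.002], [-0.708, -0.707, 0.001], [-0.002, 0.001, -1.0]]
wrist_force: [0.7, -0.5, 0.4]
gripper_width: 0.688
```

drive_tool(series=[[0.25, 0.23, 0.1, 0], [0.48, 0.44, 0.2, 0], [0.7, 0.64, 0.3, 0], [0.88, 0.81, 0.4, 0], [0.947, 0.869, 0.4, 0], [0.947, 0.869, 0.4, 0], [0.947, 0.869, 0.4, 0], [0.947, 0.869, 0.4, 0]])

```text
time_s: 33.25
tcp_pos: [0.4359, -0.3912, 0.1975]
ee_rot: [[0.708, -0.707, 0.001], [-0.707, -0.708, -0.0], [0.001, -0.0, -1.0]]
wrist_force: [0.4, 0.4, -0.2]
gripper_width: 0.69
```

```bash
python3 - <<'E'
from h import *
t=telemetry.sense();print(t["tcp_pos"],t["joints"].round(0),t["wrist_force"].round(1))
T=capture("top");S=capture("side")
a=T["color"][190:270,170:280];b=S["color"][180:310,220:340]
f=lambda q:cv2.resize(q,None,fx=3.4,fy=3.4,interpolation=cv2.INTER_CUBIC)
A,B=f(a),f(b);A=cv2.copyMakeBorder(A,0,B.shape[0]-A.shape[0],0,0,0)
cv2.imwrite("pics/g7.png",np.hstack([A,B]))
print("lid knob top exp",(proj(T,(.409,.224,.121))-[170,190])*3.4)
for col,z,box in(("blue",.088,(160,190,228,265)),("brown",.076,(225,215,280,265))):
    m=hsvmask(T,col); q=np.zeros_like(m); q[box[1]:box[3],box[0]:box[2]]=m[box[1]:box[3],box[0]:box[2]]
    cs,h=cv2.findContours(q,cv2.RETR_CCOMP,cv2.CHAIN_APPROX_NONE)
    for k,hh in zip(cs,h[0]):
        if cv2.contourArea(k)>100: print(col,hh[3]>=0,*circ(T,k,z))
E
```

```text
[ 0.43590766 -0.391244    0.197478  ] [-26.  23. -13.  -0. -54.  71.] [ 0.4  0.4 -0.2]
lid knob top exp [263.52085336 169.2852317 ]
blue False [0.44696273 0.3731074 ] 0.07242116580360217
blue True [0.44757785 0.37625504] 0.05927873530075695
brown False [0.40835895 0.22205728] 0.05856989350163416
```

View pics/g7.png

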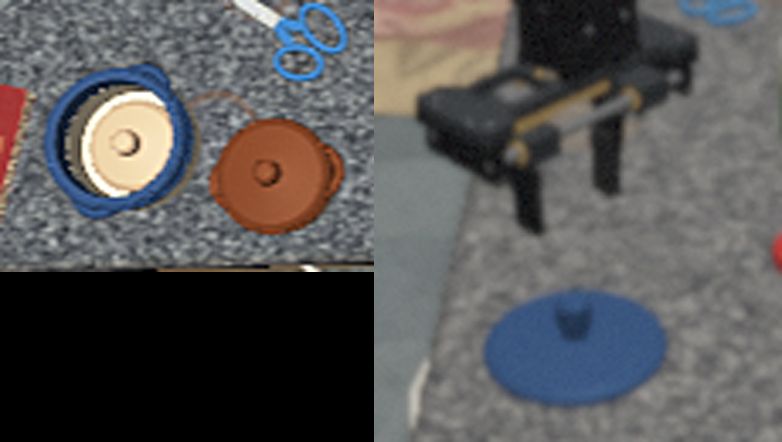

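The brown lid is seated on its crock with its knob at (267,172). At the blue lid, the fingers' midpoint is at x≈569 and the knob at 573, so I descend.

drive_tool(series=[[0.008, 0, 0.2, 0], [0.008, 0, 0.45, 0], [0.008, 0, 0.65, 0], [0.008, 0, 0.8, 0], [0.008, 0, 0.855, 0], [0.008, 0, 0.855, 0], [0.008, 0, 0.855, 0]])

```text
time_s: 34.22
tcp_pos: [0.4369, -0.3929, 0.0952]
ee_rot: [[0.707, -0.707, 0.002], [-0.707, -0.707, -0.001], [0.002, -0.0, -1.0]]
wrist_force: [-0.2, 0.1, -0.2]
gripper_width: 0.692
```

drive_tool(series=[[0, 0, 0, 0], [0, 0, 0, 0], [0, 0, 0, 0], [0, 0, 0, 0], [0, 0, 0, 0], [0, 0, 0, 0]], fingers=0)

```text
time_s: 34.98
tcp_pos: [0.4363, -0.3928, 0.0943]
ee_rot: [[0.707, -0.707, -0.0], [-0.707, -0.707, -0.0], [-0.0, 0.0, -1.0]]
wrist_force: [0.5, 0.4, 0.9]
gripper_width: 0.286
```

drive_tool(series=[[0, 0, -0.1, 0], [0, 0, -0.3, 0], [0, 0, -0.5, 0], [0, 0, -0.75, 0], [0, 0, -0.95, 0], [0, 0, -1, 0], [0, 0, -1, 0]])

```text
time_s: 35.85
tcp_pos: [0.436, -0.3924, 0.214]
ee_rot: [[0.707, -0.708, -0.0], [-0.708, -0.707, 0.001], [-0.001, -0.0, -1.0]]
wrist_force: [-0.2, 0.1, -3.6]
gripper_width: 0.286
```

drive_tool(series=[[-0.06, -0.06, -0.1, 0], [-0.2, -0.21, -0.25, 0], [-0.42, -0.43, -0.42, 0], [-0.65, -0.67, -0.55, 0], [-0.89, -0.916, -0.6, 0]])

```text
time_s: 36.48
tcp_pos: [0.4386, -0.238, 0.2871]
ee_rot: [[0.707, -0.707, 0.001], [-0.707, -0.707, -0.0], [0.001, -0.001, -1.0]]
wrist_force: [0.0, -0.5, -1.7]
gripper_width: 0.285
```

drive_tool(series=[[-0.22, -0.23, 0, 0], [-0.44, -0.46, 0, 0], [-0.67, -0.69, 0, 0], [-0.89, -0.916, 0, 0]])

```text
time_s: 36.98
tcp_pos: [0.4401, -0.0847, 0.2861]
ee_rot: [[0.707, -0.707, -0.001], [-0.707, -0.707, 0.0], [-0.001, 0.001, -1.0]]
wrist_force: [0.7, -0.0, -3.5]
gripper_width: 0.281
```

drive_tool(series=[[-0.22, -0.23, 0, 0], [-0.44, -0.46, 0, 0], [-0.67, -0.69, 0, 0], [-0.89, -0.916, 0, 0]])

```text
time_s: 37.48
tcp_pos: [0.4423, 0.0684, 0.2862]
ee_rot: [[0.707, -0.707, -0.001], [-0.707, -0.707, -0.0], [-0.0, 0.001, -1.0]]
wrist_force: [0.7, -0.3, -2.7]
gripper_width: 0.288
```

drive_tool(series=[[-0.22, -0.23, 0, 0], [-0.44, -0.46, 0, 0], [-0.67, -0.69, 0, 0], [-0.89, -0.916, 0, 0]])

```text
time_s: 37.98
tcp_pos: [0.4445, 0.2215, 0.2861]
ee_rot: [[0.707, -0.707, -0.001], [-0.707, -0.707, -0.001], [-0.0, 0.001, -1.0]]
wrist_force: [0.2, 0.2, -2.6]
gripper_width: 0.287
```

drive_tool(series=[[-0.22, -0.23, 0, 0], [-0.44, -0.45, 0, 0], [-0.63, -0.65, 0, 0], [-0.77, -0.79, 0, 0], [-0.86, -0.88, 0, 0], [-0.89, -0.916, 0, 0], [-0.89, -0.916, 0, 0], [-0.89, -0.916, 0, 0], [-0.89, -0.916, 0, 0]])

```text
time_s: 39.1
tcp_pos: [0.4478, 0.3728, 0.2865]
ee_rot: [[0.706, -0.708, 0.0], [-0.708, -0.706, 0.0], [-0.0, -0.0, -1.0]]
wrist_force: [-1.0, -0.5, -3.2]
gripper_width: 0.288
```

```bash
python3 - <<'E'
from h import *
t=telemetry.sense();print(t["tcp_pos"],t["joints"].round(0),t["wrist_force"].round(1),t["gripper_width"])
p=t["tcp_pos"]-[0,0,.095]
T=capture("top");S=capture("side")
a=T["color"][170:270,160:270];b=S["color"][75:175,240:350]
print("flange",(proj(S,p+[0,0,.011])-[240,75])*3.5+[385,0],"rim c",(proj(S,[.447,.374,.088])-[240,75])*3.5+[385,0])
cv2.imwrite("pics/g8.png",cv2.resize(np.hstack([a,b]),None,fx=3.5,fy=3.5,interpolation=cv2.INTER_CUBIC))
E
```

```text
[0.44777029 0.37282229 0.28645929] [ 56.  18.  -6.  -0. -66. -11.] [-1.  -0.5 -3.2] 0.2875533317875769
flange [563.49196817 141.77180849] rim c [566.42893922 242.17262181]
```

View pics/g8.png

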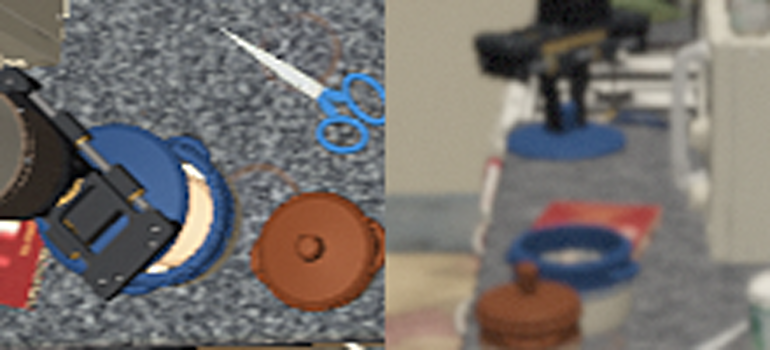

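The lid flange centre is at x≈566 and the rim at about 573. That hints at a few mm of x offset, so I measure the edges properly before lowering.

```bash
python3 - <<'E'
from h import *
S=capture("side")
g=cv2.resize(S["color"],None,fx=4,fy=4,interpolation=cv2.INTER_CUBIC)
m=hsvmask({"color":g},"blue")
for v in list(range(109,122,2))+list(range(138,160,2)):
    x=np.where(m[v*4,1060:1300])[0]+1060
    if len(x): print(v,(x[0]-1.5)/4,(x[-1]-1.5)/4,(x[0]+x[-1]-3)/8)
print(proj(S,(.4478,.3728,.2025)),proj(S,(.447,.374,.085)))
E
```

```text
109 290.625 293.375 292.0
111 291.375 298.875 295.125
113 277.375 305.875 291.625
115 275.375 306.875 291.125
117 275.625 305.625 290.625
119 280.125 298.625 289.375
142 283.875 303.625 293.75
144 277.625 307.625 292.625
146 276.375 308.625 292.5
148 275.125 308.375 291.75
150 301.375 309.625 305.5
152 284.625 310.875 297.75
154 288.875 308.125 298.5
156 294.125 302.625 298.375
[291.00503607 115.49728547] [291.86311599 144.92365178]
```

drive_tool(series=[[0.01, 0, 0.12, 0], [0.02, 0, 0.3, 0], [0.02, 0, 0.48, 0], [0.02, 0, 0.62, 0], [0.02, 0, 0.72, 0], [0.02, 0, 0.8, 0], [0.02, 0, 0.86, 0], [0.02, 0, 0.91, 0], [0.02, 0, 0.93, 0], [0.02, 0, 0.945, 0]])

```text
time_s: 40.5
tcp_pos: [0.4495, 0.3719, 0.1733]
ee_rot: [[0.707, -0.707, 0.0], [-0.707, -0.707, 0.0], [0.0, -0.001, -1.0]]
wrist_force: [-3.3, -0.7, 5.2]
gripper_width: 0.287
```

drive_tool(series=[[0, 0, 0.004, 0], [0, 0, 0.004, 0]])

```text
time_s: 40.75
tcp_pos: [0.4495, 0.3719, 0.1733]
ee_rot: [[0.707, -0.707, 0.001], [-0.707, -0.707, 0.001], [0.0, -0.001, -1.0]]
wrist_force: [-2.1, -1.4, 3.1]
gripper_width: 0.286
```

Seated at the expected height (0.173 against 0.174). I release, lift and clear away to check.

drive_tool(series=[[0, 0, 0, 0], [0, 0, 0, 0], [0, 0, 0, 0], [0, 0, 0, 0]], fingers=52)

```text
time_s: 41.25
tcp_pos: [0.4495, 0.3718, 0.1723]
ee_rot: [[0.707, -0.707, 0.0], [-0.707, -0.707, 0.0], [0.0, -0.0, -1.0]]
wrist_force: [1.0, -0.4, -0.1]
gripper_width: 0.579
```

drive_tool(series=[[0, 0, -0.1, 0], [0, 0, -0.3, 0], [0, 0, -0.55, 0], [0, 0, -0.8, 0], [0, 0, -1, 0]])

```text
time_s: 41.88
tcp_pos: [0.4496, 0.3719, 0.2949]
ee_rot: [[0.707, -0.707, 0.002], [-0.707, -0.707, 0.002], [-0.0, -0.003, -1.0]]
wrist_force: [0.6, -0.4, -0.5]
gripper_width: 0.599
```

drive_tool(series=[[0.2, 0.2, 0, 0], [0.45, 0.45, 0, 0], [0.7, 0.7, 0, 0], [1, 1, 0, 0]])

```text
time_s: 42.38
tcp_pos: [0.4493, 0.2011, 0.2934]
ee_rot: [[0.708, -0.707, 0.002], [-0.707, -0.708, 0.001], [0.0, -0.002, -1.0]]
wrist_force: [0.6, 0.4, 0.3]
gripper_width: 0.597
```

drive_tool(series=[[0.25, 0.25, 0, 0], [0.5, 0.5, 0, 0], [0.7, 0.7, 0, 0], [0.9, 0.9, 0, 0], [1, 1, 0, 0], [1, 1, 0, 0], [1, 1, 0, 0]])

```text
time_s: 43.25
tcp_pos: [0.4495, 0.033, 0.2926]
ee_rot: [[0.707, -0.707, 0.001], [-0.707, -0.707, 0.0], [0.0, -0.001, -1.0]]
wrist_force: [0.1, 0.2, 0.1]
gripper_width: 0.596
```

drive_tool(series=[[0.25, 0.25, 0, 0], [0.5, 0.5, 0, 0], [0.7, 0.7, 0, 0], [0.9, 0.9, 0, 0], [1, 1, 0, 0], [1, 1, 0, 0], [1, 1, 0, 0]])

```text
time_s: 44.12
tcp_pos: [0.4495, -0.1365, 0.2923]
ee_rot: [[0.708, -0.707, -0.0], [-0.707, -0.708, 0.0], [-0.0, 0.0, -1.0]]
wrist_force: [0.1, -0.6, -0.2]
gripper_width: 0.6
```

```bash
python3 - <<'E'
from h import *
t=telemetry.sense();print(t["tcp_pos"],t["wrist_force"].round(1),t["time_s"])
T=capture("top");S=capture("side")
a=T["color"][170:270,170:280];b=S["color"][110:210,240:350]
cv2.imwrite("pics/g9.png",cv2.resize(np.hstack([a,b]),None,fx=3.5,fy=3.5,interpolation=cv2.INTER_CUBIC))
for nm,q,o in(("blue",(.447,.374,.088+.045),0),("brown",(.409,.2235,.121),0)):
    print(nm,"knob exp top",(proj(T,q)-[170,170])*3.5,"side",(proj(S,q)-[240,110])*3.5+[385,0])
E
```

```text
[ 0.44946404 -0.13651776  0.29229436] [ 0.1 -0.6 -0.2] 44.125
blue knob exp top [103.80803578 206.51454885] side [565.03226155  80.79207213]
brown knob exp top [271.82011104 244.24646266] side [523.24610484 140.97857816]
```

View pics/g9.png

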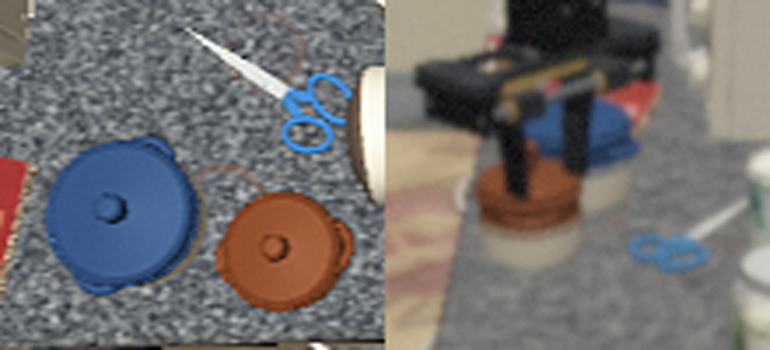

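From above, both lids cover their rims concentrically: blue knob at (110,208), brown at (275,247), each within about 4 mm of expected. The gripper blocks the side view, so I move it clear for one last look.

drive_tool(series=[[0.05, 0.25, -0.2, 0], [0.1, 0.5, -0.4, 0], [0.1, 0.75, -0.6, 0], [-0.1, 0.9, -0.8, 0], [-0.3, 1, -0.8, 0], [-0.5, 1, -0.8, 0], [-0.5, 1, -0.8, 0], [-0.5, 1, -0.8, 0]])

```text
time_s: 45.22
tcp_pos: [0.3224, -0.1795, 0.3886]
ee_rot: [[0.708, -0.707, 0.001], [-0.707, -0.708, -0.0], [0.001, -0.0, -1.0]]
wrist_force: [0.5, 0.2, -0.5]
gripper_width: 0.595
```

```bash
python3 - <<'E'
from h import *
S=capture("side")
cv2.imwrite("pics/g10.png",cv2.resize(S["color"][100:220,230:380],None,fx=4,fy=4,interpolation=cv2.INTER_CUBIC))
E
```

```text
(no output)
```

View pics/g10.png

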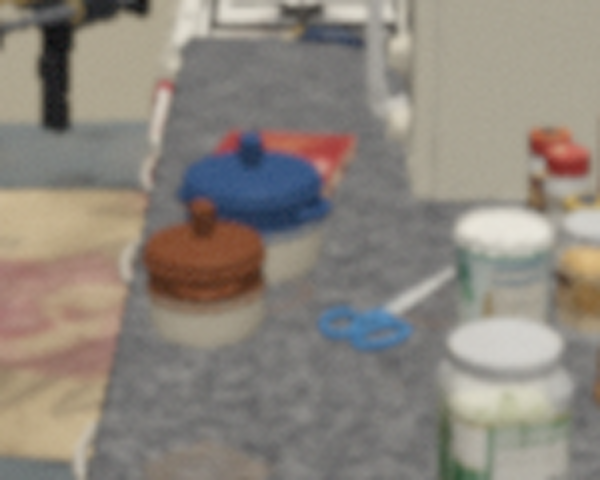

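The side view is clear. Both lids lie level and closed on their upright crocks: blue knob at (251,148), brown at (203,217). The scissors and jars are undisturbed, so I hand in.

```bash
python3 -c "
from station import order
print(order.finish_job())"
```

```text
the job is handed in; nothing more can be done
None
```

Both crocks are back together and the job is handed in. Each has its own weight inside, knob up, and its own lid on the rim. The last move ended at 45.2 s on the robot's clock, against the 118 s limit.

- **Weights:** both touched down at the expected height for lying on the crock floor. Viewed from above, the large weight's knob was about 3 mm or less from where I aimed. The small weight was in its crock, but the arm hid part of it, so I did not measure its centring after release.
- **Lids:** both made contact within about 1 mm of the expected seated height. The final top and side pictures show them level and closed on upright crocks.
- **Bystanders:** in the last picture the scissors, pickle jar and salt drum look undisturbed, and the gripper is clear of everything.

**Disagreements:** in the final top view the lid knobs sat about 4 mm (blue) and 2 mm (brown) from my crock-centre estimates. The two cameras also differed by about 2–4 mm in x. All of this is inside the 10 mm lid tolerance. Nothing failed.

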